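# Roll the mailing tube onto the outgoing-post strip

## Robot

A 6-joint arm with a two-finger parallel gripper is mounted at the origin on the work surface. World frame = base frame: x ahead of the robot, y to its left, z up, the work surface at z = 0. Lengths are in mm, angles in rad, forces in N, time in s.
With the tool pointing down it reaches from about 350 to 975 mm from the base axis. Payload 7.1 kg.
Tool frame: the origin (TCP) lies on the mounting face of the last link; the fingertips stand 182 mm ahead of it and the grasp point (between the pads) lies 163 mm ahead of it (ctrl.finger_overhang is the distance from the TCP to the fingertips, in mm); z points along the fingers, y is the direction in which the jaws open and shut (so a half turn about z gives the same grasp; the last joint's range is limited). The gripper opens to 88 mm and grips with 3 to 60 N. Pads are 20 mm wide; open, the fingers measure 115 mm over their backs; the gripper's body (75 mm by 178 mm) begins 61 mm behind the grasp point.
Start: joints at [-1.209, 0.423, 1.63, -0, 1.089, -0.019], TCP at [232.306, -580.207, 404.675] pointing down, gripper open.
Joint ranges: [-3, 3], [-0.9, 2.11], [0.09, 2.58], [-1.31, 4.45], [0.11, 2.69], [-2.54, 2.54]. Speed limits (rad/s): [2.39, 2.39, 3.01, 3.14, 3.14, 3.14].

## Interface

Orientations are given as a rotation vector (axis times angle).
In Python, from workcell import ctrl, viewer, recognise gives the robot as it stands.
- The arm moves only by the shell command python3 -m handwheel 'ROWS'. ROWS is JSON, a list of rows, each an object of numbers: "gripper": the closure, from 0 (fully open) to 1 (shut); "tx", "ty", "tz": the shift along the tool's x, y, z in m; "rx", "ry", "rz": the turn, a rotation vector about the tool's x, y, z in degrees. In form: [{"gripper": .., "tx": .., "ty": .., "tz": .., "rx": .., "ry": .., "rz": ..}, ...]. A call has 1 to 8 rows; each row shifts and turns the commanded pose from where the row before left it, along the tool's axes as they then stand; what a row does not reach is not made up. A row lasts 1/8 s, in which the tool goes at most 62.5 mm and 10.7 degrees, less where a joint would pass 70% of its speed; a pose out of reach is approached as far as the arm can. A call with a gripper value outside its range is refused whole. The fingers move at their own pace and stop on an object; the grip force is fixed at half the most. Time passes only in rows, so rows that do not move let the fingers close. It gives the time, the measured TCP pose, the force and the opening at its end, in the units of the state.
- ctrl.get_obs(): the state, without advancing time (a new reading comes with each control period).
- viewer.get_image(name): name is "scene" or "top" or "wrist"; returns a dict with "image" (480x640x3 uint8, red, green, blue), "range_z" (480x640 float32, mm along the optical axis (not along the pixel's ray), 0 where there is no reading), "vfov" (degrees; the focal length in pixels is half the picture's height over the tangent of half this angle, whatever the lens; pixels are square), "cx", "cy" (the principal point, pixels), "extrinsics" (4x4, takes a point from world to camera coordinates); the wrist camera has in their place "T_tool_cam" (4x4, takes a point from camera to tool coordinates, whose origin is the TCP and whose axes are the flange's). Camera axes: x right, y up, looking along -z (the intrinsics and any distortion apply to the point x, -y, -z); pixel columns grow to the right and rows downward; lengths in mm; the calibration is good to about 2 mm. A picture is of the moment at which its call begins: read the wrist's pose just before it.
- ctrl.close_job(): hands the job in, once; it reports no verdict.
Trained networks look in a picture, given as the dict that the camera call returned (one of the last four; its "shot" number tells which), for a name from the list of things; names that differ only in an ending like _2 or _b are one class to them, and where a whole thing is asked for, a point or a joint stands for the part that bears it (a point fixed in the world has none). Each returns a list of dicts, best first, with "p" (0 to 1); they miss things now and then, are a little off and sometimes report something else, mostly with a low value. They report only what shows in the picture. A call takes as long as a camera call. They do not tell look-alikes from the thing itself.
- recognise(picture, name): "xy" ([column, row] as shares, 0 to 1, of the picture: columns of its width, rows of its height, amid what is visible of it).
The state is a dict: "t": time; "qpos": joint angles; "qvel": joint speeds; "joint_torque": joint torques, N m; "ee_pos": TCP position; "orientation": TCP orientation; "ft_force": force on the tool from outside, world axes, zero at the start; "moment": the same for the moment, N m; "width": finger opening in mm.
Only numpy, scipy, OpenCV 4.12 (cv2) and the standard library are available. Lean on these libraries where they do the work, as an engineer would, in place of code of your own. Each camera call takes 0.05 s, during which the arm holds its last target.

## Task

The cardboard mailing tube is lying where the keys get dropped. With fingertips on its top, roll it sideways over the console until it comes to rest along the middle of the cork strip, with none of it standing out past the strip's two long sides. Do not pick the tube up, pinch it or shove it from low on its side, and leave the other things where they are.

Things in the scene. Friction and masses are not known exactly. Their poses are not given: they have to be found in the camera images.
- tube: Brown cardboard mailing tube, white end caps, paper label, lying on its side: 60 mm diameter, 220 mm long, 0.16 kg, firm. Origin on its axis, half-way along, 30 mm above the console. x axis along the tube, always level; y and z turn as it rolls. Starts parallel to the strip. Slight rolling resistance: let go gently, it stops in a few mm. Its top moves twice as far as its axis, so roll it in several strokes.
- strip: Flat rectangular cork strip, flush with the console top, no step to climb: 280 mm long (its x axis), 84 mm wide (its y axis). Origin at its centre, on the console's surface. The tube starts 70 to 130 mm away on its +y side (robot's left); its x axis points roughly away from the robot.
- plate: Round blue ceramic evil-eye plate, 140 mm across and 16 mm high, concentric rings on top; lies beyond the cork strip. Origin under its centre.
- paperweight: Round clear glass paperweight, 70 mm across, 48 mm high, near the far ends of tube and strip. Origin under its centre.
- carkey: Black plastic car key, 68 x 34 x 13 mm, lying behind the tube. Origin under its centre.
- bowl: White ceramic bowl, 120 mm across, 45 mm high. Origin under its centre.
- candle: Amber glass candle jar with wooden lid, 70 mm across, 85 mm high. Origin under its centre.
- case: Grey spectacles case, 62 x 160 x 45 mm. Origin under its centre.
- coaster: Wooden ring coaster, 90 mm across, 8 mm high. Origin under its centre.
Not all that is in view belongs to the job. Of the things like the tube, leave any that is blue, turquoise or yellow; of the rest the larger one is meant.

How it is judged:
By the outcome, as a careful person would: the job done as asked, in the order asked, and still so for the second after the job is handed in, with the robot touching nothing.
It also fails if it takes over 61 s, if anything falls off the work surface, if the arm or the gripper's body presses on something with over 40 N, if the wrist force passes 120 N, or if a joint passes its speed limit or range.

## Working session

There is one attempt and no reset: what is moved stays moved. The work goes in short steps, Python scripts to look and compute and a shell command to move; the robot and the scene stay as the last step left them, time stands still between calls to the robot, and variables do not carry over. Pictures are saved under pics/ and viewed, and the job is handed in when it is done.

```bash
mkdir -p pics; ls; cat > h.py <<'E'
import numpy as np, cv2
from workcell import ctrl, viewer, recognise
def save(p,n): cv2.imwrite('pics/'+n,cv2.cvtColor(p['image'],cv2.COLOR_RGB2BGR))
def K(p):
    f=240/np.tan(np.radians(p['vfov'])/2); return f,p['cx'],p['cy']
def px2w(p,u,v,z=None):
    f,cx,cy=K(p); u=np.asarray(u,float);v=np.asarray(v,float)
    d=np.stack([(u-cx)/f,-(v-cy)/f,-np.ones_like(u)],-1)
    E=np.array(p['extrinsics']);R,t=E[:3,:3],E[:3,3]
    o=-R.T@t; w=d@R
    if z is None:
        r=p['range_z'][np.round(v).astype(int),np.round(u).astype(int)]
        return o+w*r[...,None]
    return o+w*((z-o[2])/w[...,2])[...,None]
E
python3 - <<'E'
from h import *
print(ctrl.get_obs())
for n in('top','scene'):
    p=viewer.get_image(n);save(p,n+'0.png');print(n,{k:v for k,v in p.items() if k not in('image','range_z')})
    for o in ('tube','strip','plate','paperweight','carkey','bowl','candle','case','coaster'):
        for r in recognise(p,o)[:4]:
            u,v=r['xy'][0]*640,r['xy'][1]*480
            print(o,round(r['p'],2),round(u),round(v),px2w(p,min(u,639),min(v,479)).round())
E
```

```text
pics
{'t': 0.0, 'qpos': array([-1.20901639e+00,  4.23839288e-01,  1.63071654e+00,  6.96609238e-06,
        1.08859472e+00, -1.90049293e-02]), 'qvel': array([5.47677309e-04, 1.57027716e-03, 7.55075760e-05, 9.30372447e-04,
       2.33546639e-03, 1.83408501e-03]), 'joint_torque': array([-1.45229329e-03, -5.44637990e+01, -2.73668557e+01,  6.42918237e-02,
        2.27236538e-02, -1.15460157e-04]), 'ee_pos': array([ 232.19973142, -579.95295506,  403.89202177]), 'orientation': array([-3.08331678e+00, -5.94232649e-01,  4.07611891e-04]), 'ft_force': array([-0.97457457, -0.73005321, -0.41310504]), 'moment': array([-0.018069  , -0.00817608, -0.01115143]), 'width': 87.84566957815338}
top {'vfov': 54.20302443092733, 'cx': 319.5153226396603, 'cy': 232.2553734392759, 'extrinsics': array([[ 1.04750663e-02, -9.99910615e-01,  8.30869423e-03,
         3.08127922e+00],
       [ 9.98490430e-01,  1.09075023e-02,  5.38320299e-02,
        -5.16139902e+02],
       [-5.39178453e-02,  7.73225759e-03,  9.98515437e-01,
        -1.19074099e+03],
       [ 0.00000000e+00,  0.00000000e+00,  0.00000000e+00,
         
[... 844 characters left out ...]
,
        -1.85973953e+03],
       [ 0.00000000e+00,  0.00000000e+00,  0.00000000e+00,
         1.00000000e+00]]), 'shot': 2}
tube 0.87 543 284 [292. 499.  45.]
tube 0.71 218 272 [ 809. -128.   44.]
tube 0.68 443 254 [377. 260.  49.]
tube 0.57 353 272 [586. 134.  56.]
strip 0.86 319 269 [603.  32.   3.]
plate 0.94 279 243 [ 615. -111.   12.]
paperweight 0.98 279 309 [782.  69.  41.]
paperweight 0.17 322 270 [602.  39.   2.]
paperweight 0.16 374 325 [647. 254.   9.]
carkey 0.77 373 325 [649. 254.  13.]
carkey 0.45 280 243 [ 616. -106.   16.]
bowl 0.94 419 352 [637. 381.  11.]
candle 0.92 180 196 [ 707. -417.   63.]
case 0.93 216 166 [ 542. -460.   46.]
coaster 0.83 461 322 [1317.  744. 1174.]
```

View pics/top0.png

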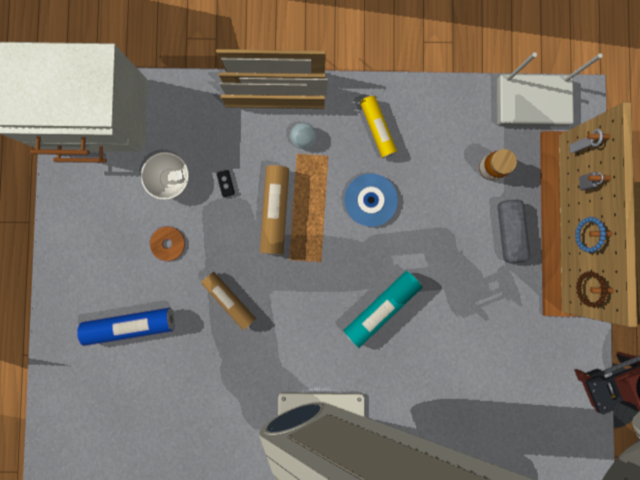

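View pics/scene0.png

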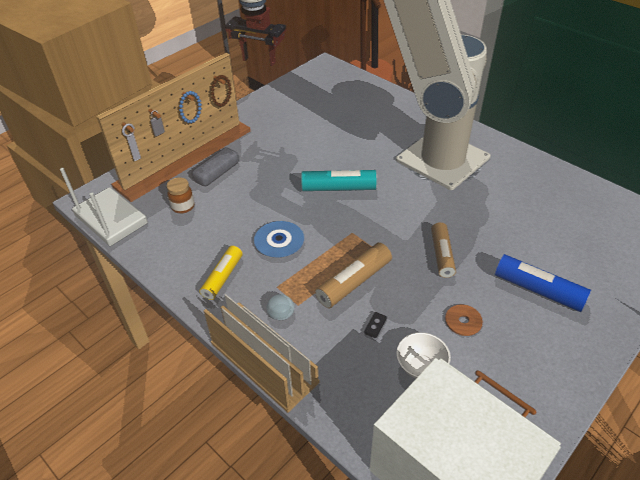

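Tube candidates in the top view are blue (126,326), turquoise (384,308), yellow (378,126), small brown (229,300) and large brown (274,208). The large brown one fits: it isn't an excluded colour, it is the larger of the two browns, and it is parallel to the strip. I'll confirm that in a crop and measure both.

```bash
cat >> h.py <<'E'
def fit(p,box,mask,z):
    u0,v0,u1,v1=box
    vv,uu=np.mgrid[v0:v1,u0:u1]
    m=mask[v0:v1,u0:u1]
    n,l,s,c=cv2.connectedComponentsWithStats(m.astype(np.uint8))
    m=l==1+np.argmax(s[1:,4])
    W=px2w(p,uu[m],vv[m],z)
    (cx,cy),(a,b),an=cv2.minAreaRect(W[:,:2].astype(np.float32))
    if a<b: a,b=b,a; an+=90
    an=(an+90)%180-90
    return np.round([cx,cy,a,b,an],1)
def measure(p,tb=(225,140,350,280)):
    hsv=cv2.cvtColor(p['image'],cv2.COLOR_RGB2HSV)
    vv,uu=np.mgrid[0:480,0:640]
    W=px2w(p,uu.ravel(),vv.ravel()).reshape(480,640,3)
    tall=(W[...,2]>25)&(W[...,2]<75)&(p['range_z']>0)
    tm=tall&(W[...,0]>430)&(W[...,0]<705)
    print('tube',fit(p,tb,tm,None))
    cork=(hsv[...,0]<22)&(hsv[...,1]>90)&(abs(W[...,2])<12)
    print('strip',fit(p,(280,140,350,280),cork,0.))
    return W
E
python3 - <<'E'
from h import *
p=viewer.get_image('top')
W=measure(p)
# tube ridge
for v in range(170,252,10):
    r=W[v,255:295]; print(v,r[r[:,2]>50].mean(0).round(1) if (r[:,2]>50).any() else None, r[:,2].max().round(1), r[r[:,2]>25][[0,-1]].round(0).tolist())
cv2.imwrite('pics/c.png',cv2.cvtColor(cv2.resize(p['image'][120:340,190:350],None,fx=3.5,fy=2.7*1,interpolation=cv2.INTER_CUBIC),cv2.COLOR_RGB2BGR))
E
```

```text
tube [570.2 124.7 222.9  60.1  -3.1]
strip [582.1  37.9 278.7  83.3  -3.2]
170 [668.2 117.9  55.7] 60.2 [[671.0, 146.0, 38.0], [672.0, 90.0, 36.0]]
180 [643.1 118.8  55.5] 59.5 [[645.0, 148.0, 39.0], [648.0, 90.0, 30.0]]
190 [617.9 122.4  56. ] 61.5 [[620.0, 150.0, 40.0], [622.0, 92.0, 32.0]]
200 [592.8 122.9  56.6] 61.0 [[595.0, 152.0, 38.0], [596.0, 94.0, 36.0]]
210 [561.4 121.1 120.3] 1216.7 [[451.0, 18.0, 1217.0], [570.0, 97.0, 37.0]]
220 [542.9 124.3  56.9] 60.8 [[544.0, 153.0, 45.0], [546.0, 97.0, 27.0]]
230 [518.1 128.1  55.5] 58.6 [[519.0, 156.0, 36.0], [520.0, 98.0, 36.0]]
240 [493.3 126.3  55.9] 59.0 [[494.0, 155.0, 43.0], [494.0, 101.0, 35.0]]
250 [468.5 130.3  56.8] 63.3 [[468.0, 157.0, 44.0], [469.0, 100.0, 31.0]]
```

View pics/c.png

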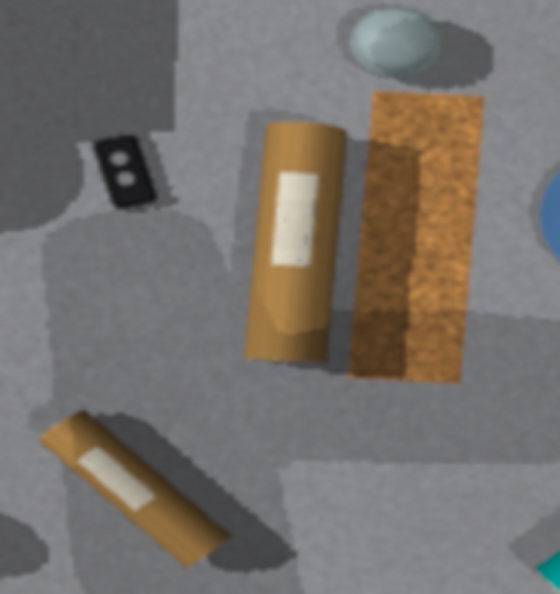

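Crop confirms it: the tube meant is the large brown one with the paper label, at about (570,125) mm and 86 mm from the strip's centreline. Next I turn the tool so the jaws spread along the tube.

```bash
python3 -m handwheel '[{"rz":-10},{"rz":-10},{"rz":-10},{"rz":-10},{"rz":-10},{"rz":-10},{"rz":-5},{"rz":0}]'
cat >> h.py <<'E'
from scipy.spatial.transform import Rotation as Ro
def delta(tx,ty,tz=None):
    o=ctrl.get_obs();R=Ro.from_rotvec(o['orientation']).as_matrix()
    e=o['ee_pos'];d=np.array([tx,ty,e[2] if tz is None else tz])-e
    print('t',round(o['t'],2),'pos',e.round(1),'R',R.round(3).tolist(),'F',o['ft_force'].round(1),'tooldelta',(R.T@d).round(1))
E
python3 -c "
from h import *
delta(570.6,132.7)"
```

```text
t 1.05 pos [ 232.3 -580.2  404.7] R [[0.928, 0.372, -0.0], [0.372, -0.928, -0.0], [-0.0, 0.0, -1.0]] F [ 0.4  0.1 -0.1] tooldelta [ 5.791e+02 -5.361e+02 -1.000e-01]$[0]: bad value
```

The rows probably need every key, or at least "gripper".

```bash
python3 -m handwheel '[{"gripper":0,"tx":0,"ty":0,"tz":0,"rx":0,"ry":0,"rz":-10},{"gripper":0,"tx":0,"ty":0,"tz":0,"rx":0,"ry":0,"rz":-10},{"gripper":0,"tx":0,"ty":0,"tz":0,"rx":0,"ry":0,"rz":-10},{"gripper":0,"tx":0,"ty":0,"tz":0,"rx":0,"ry":0,"rz":-10},{"gripper":0,"tx":0,"ty":0,"tz":0,"rx":0,"ry":0,"rz":-10},{"gripper":0,"tx":0,"ty":0,"tz":0,"rx":0,"ry":0,"rz":-10},{"gripper":0,"tx":0,"ty":0,"tz":0,"rx":0,"ry":0,"rz":-5}]'
python3 -c "
from h import *
delta(570.6,132.7)"
```

```text
t: 1.92
ee_pos: [232.3, -580.2, 404.7]
orientation: [2.278, 2.163, 0.0]
ft_force: [0.3, -1.1, 0.8]
width: 87.3
t 1.93 pos [ 232.3 -580.2  404.7] R [[0.052, 0.999, 0.0], [0.999, -0.052, -0.0], [-0.0, 0.0, -1.0]] F [ 0.3 -1.1  0.8] tooldelta [729.4 301.    0. ]
```

```bash
python3 -m handwheel '[{"gripper":0,"tx":0.045,"ty":0.019,"tz":0,"rx":0,"ry":0,"rz":0},{"gripper":0,"tx":0.045,"ty":0.019,"tz":0,"rx":0,"ry":0,"rz":0},{"gripper":0,"tx":0.045,"ty":0.019,"tz":0,"rx":0,"ry":0,"rz":0},{"gripper":0,"tx":0.045,"ty":0.019,"tz":0,"rx":0,"ry":0,"rz":0},{"gripper":0,"tx":0.045,"ty":0.019,"tz":0,"rx":0,"ry":0,"rz":0},{"gripper":0,"tx":0.045,"ty":0.019,"tz":0,"rx":0,"ry":0,"rz":0},{"gripper":0,"tx":0.045,"ty":0.019,"tz":0,"rx":0,"ry":0,"rz":0},{"gripper":0,"tx":0.045,"ty":0.019,"tz":0,"rx":0,"ry":0,"rz":0}]'
python3 -m handwheel '[{"gripper":0,"tx":0.045,"ty":0.019,"tz":0,"rx":0,"ry":0,"rz":0},{"gripper":0,"tx":0.045,"ty":0.019,"tz":0,"rx":0,"ry":0,"rz":0},{"gripper":0,"tx":0.045,"ty":0.019,"tz":0,"rx":0,"ry":0,"rz":0},{"gripper":0,"tx":0.045,"ty":0.019,"tz":0,"rx":0,"ry":0,"rz":0},{"gripper":0,"tx":0.045,"ty":0.019,"tz":0,"rx":0,"ry":0,"rz":0},{"gripper":0,"tx":0.045,"ty":0.019,"tz":0,"rx":0,"ry":0,"rz":0},{"gripper":0,"tx":0.045,"ty":0.019,"tz":0,"rx":0,"ry":0,"rz":0},{"gripper":0,"tx":0,"ty":0,"tz":0,"rx":0,"ry":0,"rz":0}]'
python3 -c "
from h import *
delta(570.6,132.7,252)
p=viewer.get_image('wrist');save(p,'w1.png')"
```

```text
t: 2.92
ee_pos: [404.6, -227.8, 405.0]
orientation: [2.282, 2.158, 0.0]
ft_force: [1.0, -0.8, 0.1]
width: 87.9
t: 3.92
ee_pos: [555.3, 80.4, 404.7]
orientation: [2.278, 2.163, 0.002]
ft_force: [-0.5, 0.2, 0.8]
width: 87.9
t 3.92 pos [555.3  80.4 404.7] R [[0.052, 0.999, 0.001], [0.999, -0.052, 0.0], [0.001, 0.001, -1.0]] F [-0.5  0.2  0.8] tooldelta [ 52.9  12.4 152.8]
```

View pics/w1.png

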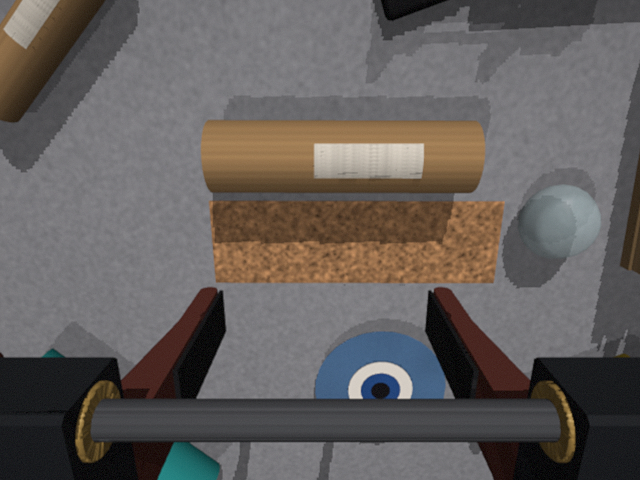

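The wrist view shows the tube (y≈157) parallel to the strip (y≈240), with the fingers spread along the tube. Next I move over it and go down.

```bash
python3 -m handwheel '[{"gripper":0,"tx":0.053,"ty":0.012,"tz":0,"rx":0,"ry":0,"rz":0},{"gripper":0,"tx":0,"ty":0,"tz":0.05,"rx":0,"ry":0,"rz":0},{"gripper":0,"tx":0,"ty":0,"tz":0.05,"rx":0,"ry":0,"rz":0},{"gripper":0,"tx":0,"ty":0,"tz":0.04,"rx":0,"ry":0,"rz":0},{"gripper":0,"tx":0,"ty":0,"tz":0.01,"rx":0,"ry":0,"rz":0},{"gripper":0,"tx":0,"ty":0,"tz":0,"rx":0,"ry":0,"rz":0}]'
python3 -c "
from h import *
delta(570.6,132.7,242)"
```

```text
t: 4.72
ee_pos: [569.3, 129.4, 255.0]
orientation: [-2.283, -2.158, 0.001]
ft_force: [0.0, -0.2, 0.4]
width: 88.0
t 4.72 pos [569.3 129.4 255. ] R [[0.056, 0.998, -0.0], [0.998, -0.056, -0.0], [-0.0, -0.0, -1.0]] F [ 0.  -0.2  0.4] tooldelta [ 3.3  1.1 13. ]
```

```bash
python3 -c "
from workcell import ctrl;print(ctrl.finger_overhang)"
python3 -m handwheel '[{"gripper":0,"tx":0.003,"ty":0,"tz":0.005,"rx":0,"ry":0,"rz":0},{"gripper":0,"tx":0,"ty":0,"tz":0.004,"rx":0,"ry":0,"rz":0},{"gripper":0,"tx":0,"ty":0,"tz":0.002,"rx":0,"ry":0,"rz":0},{"gripper":0,"tx":0,"ty":0,"tz":0,"rx":0,"ry":0,"rz":0}]'
python3 -m handwheel '[{"gripper":0,"tx":0,"ty":0,"tz":0.001,"rx":0,"ry":0,"rz":0},{"gripper":0,"tx":0,"ty":0,"tz":0,"rx":0,"ry":0,"rz":0}]'
python3 -m handwheel '[{"gripper":0,"tx":0,"ty":0,"tz":0.001,"rx":0,"ry":0,"rz":0},{"gripper":0,"tx":0,"ty":0,"tz":0,"rx":0,"ry":0,"rz":0}]'
```

```text
182.0
t: 5.22
ee_pos: [569.4, 133.2, 243.8]
orientation: [2.282, 2.159, 0.0]
ft_force: [0.3, -0.4, 0.8]
width: 88.0
t: 5.48
ee_pos: [569.4, 133.2, 242.7]
orientation: [-2.282, -2.159, 0.0]
ft_force: [-0.9, -0.0, -0.5]
width: 87.7
t: 5.72
ee_pos: [569.5, 133.2, 242.2]
orientation: [2.282, 2.159, 0.0]
ft_force: [-0.7, 0.4, 5.1]
width: 87.9
```

```bash
python3 -m handwheel '[{"gripper":0,"tx":0,"ty":0,"tz":0.0005,"rx":0,"ry":0,"rz":0},{"gripper":0,"tx":-0.002,"ty":0,"tz":0,"rx":0,"ry":0,"rz":0},{"gripper":0,"tx":-0.005,"ty":0,"tz":0,"rx":0,"ry":0,"rz":0},{"gripper":0,"tx":-0.005,"ty":0,"tz":0,"rx":0,"ry":0,"rz":0}]'
python3 -m handwheel '[{"gripper":0,"tx":-0.005,"ty":0,"tz":0,"rx":0,"ry":0,"rz":0},{"gripper":0,"tx":-0.005,"ty":0,"tz":0,"rx":0,"ry":0,"rz":0},{"gripper":0,"tx":-0.003,"ty":0,"tz":0,"rx":0,"ry":0,"rz":0},{"gripper":0,"tx":-0.001,"ty":0,"tz":0,"rx":0,"ry":0,"rz":0},{"gripper":0,"tx":0,"ty":0,"tz":0,"rx":0,"ry":0,"rz":0}]'
python3 -m handwheel '[{"gripper":0,"tx":0,"ty":0,"tz":-0.002,"rx":0,"ry":0,"rz":0},{"gripper":0,"tx":0,"ty":0,"tz":-0.01,"rx":0,"ry":0,"rz":0},{"gripper":0,"tx":0,"ty":0,"tz":0,"rx":0,"ry":0,"rz":0}]'
cat > m.py <<'E'
from h import *
import sys
delta(0,0)
p=viewer.get_image('top');W=measure(p)
if len(sys.argv)>1: save(p,sys.argv[1])
E
python3 m.py top1.png
```

```text
t: 6.22
ee_pos: [568.9, 121.2, 242.1]
orientation: [2.282, 2.159, 0.001]
ft_force: [-2.0, 0.2, 8.9]
width: 87.8
t: 6.85
ee_pos: [568.1, 107.2, 242.1]
orientation: [2.282, 2.159, 0.001]
ft_force: [-2.1, -0.2, 9.6]
width: 88.0
t: 7.22
ee_pos: [568.4, 107.3, 254.1]
orientation: [2.282, 2.158, 0.002]
ft_force: [0.7, 0.0, -0.5]
width: 87.7
t 7.22 pos [568.4 107.3 254.1] R [[0.056, 0.998, 0.002], [0.998, -0.056, 0.0], [0.0, 0.002, -1.0]] F [ 0.7  0.  -0.5] tooldelta [-138.7 -561.5   -1. ]
tube [559.8  84.8   5.5   2.4   3.5]
strip [582.   30.3 279.9  81.2   0.6]
```

View pics/top1.png

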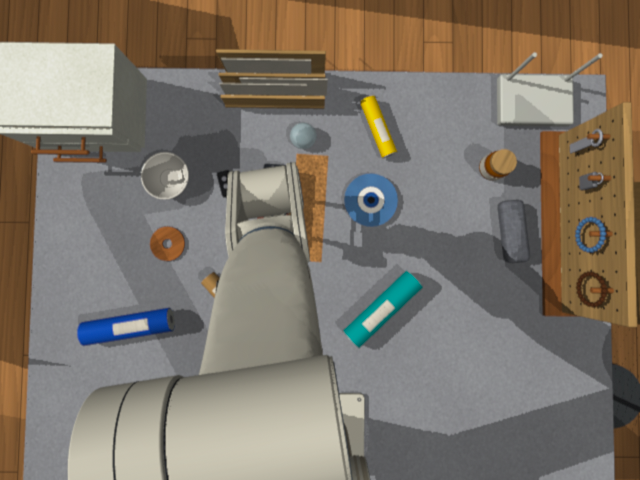

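The arm hides the tube from the top camera, so I'll use the wrist and scene point clouds.

```bash
cat > m2.py <<'E'
from h import *
import sys
delta(0,0)
o=ctrl.get_obs()
n=np.array([.0558,.9984]);u=np.array([.9984,-.0558]);s=np.array([582.1,37.9])
vv,uu=np.mgrid[0:480,0:640]
for c in('scene','wrist'):
    if c=='wrist':o=ctrl.get_obs()
    p=viewer.get_image(c);save(p,c+sys.argv[1]+'.png')
    f,cx,cy=K(p);r=p['range_z'];ok=(r>0)
    P=np.stack([(uu-cx)/f*r,-(vv-cy)/f*r,-r],-1)[ok]
    if c=='scene':
        E=np.array(p['extrinsics']);W=(P-E[:3,3])@E[:3,:3]
    else:
        T=np.array(p['T_tool_cam']);R=Ro.from_rotvec(o['orientation']).as_matrix()
        W=(P@T[:3,:3].T+T[:3,3])@R.T+o['ee_pos']
    hsv=cv2.cvtColor(p['image'],cv2.COLOR_RGB2HSV)[ok]
    q=(W[:,:2]-s);a=q@u;b=q@n;z=W[:,2]
    m=(z>12)&(z<63)&(abs(a)<140)&(b>-60)&(b<130)&(hsv[:,0]<25)&(hsv[:,1]>60)
    # fit circle radius 30 through b,z in two halves
    from scipy.optimize import least_squares
    for lo,hi in((-140,140),(-140,-30),(-30,140)):
        k=m&(a>lo)&(a<hi)
        if k.sum()<50: print(c,lo,hi,'few',k.sum());continue
        g=lambda x:np.hypot(b[k]-x[0],z[k]-x[1])-30
        x=least_squares(g,[np.median(b[k]),30],loss='soft_l1').x
        print(c,lo,hi,'n',k.sum(),'axis b,z',x.round(1),'rms',np.sqrt(np.median(g(x)**2)).round(1),'a range',np.percentile(a[k],[1,99]).round())
    k=(abs(z)<8)&(abs(a)<170)&(abs(b)<80)&(hsv[:,0]<22)&(hsv[:,1]>110)
    if k.sum()>50: print(c,'cork b range',np.percentile(b[k],[1,99]).round(),'a',np.percentile(a[k],[1,99]).round())
E
python3 m2.py 2
```

```text
t 7.28 pos [568.2 107.2 253.7] R [[0.055, 0.998, 0.001], [0.998, -0.055, 0.0], [0.0, 0.001, -1.0]] F [-0.7  0.7 -0.4] tooldelta [-138.6 -561.4   -0.6]
scene -140 140 n 1561 axis b,z [71.8 29. ] rms 1.4 a range [-124.   94.]
scene -140 -30 n 665 axis b,z [71.7 28.9] rms 1.4 a range [-125.  -31.]
scene -30 140 n 896 axis b,z [71.8 29.2] rms 1.3 a range [-28.  94.]
scene cork b range [-42.  38.] a [-126.  138.]
wrist -140 140 n 45749 axis b,z [73.1 30.3] rms 0.3 a range [-123.   93.]
wrist -140 -30 n 21359 axis b,z [73.1 30.4] rms 0.3 a range [-124.  -31.]
wrist -30 140 n 24390 axis b,z [73.2 30.3] rms 0.3 a range [-28.  94.]
wrist cork b range [-32.  31.] a [-135.  138.]
```

View pics/scene2.png

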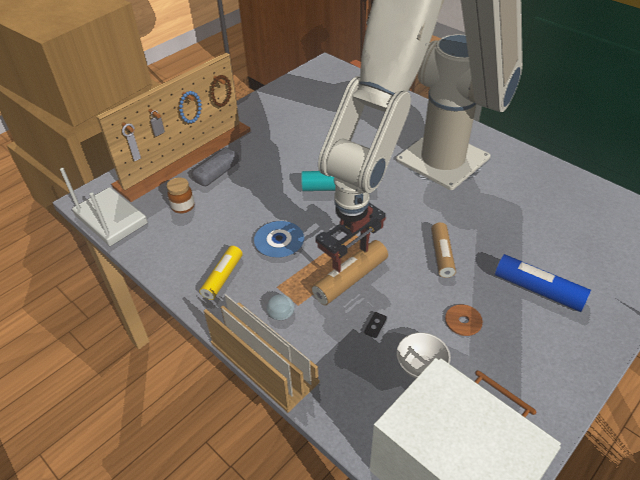

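View pics/wrist2.png

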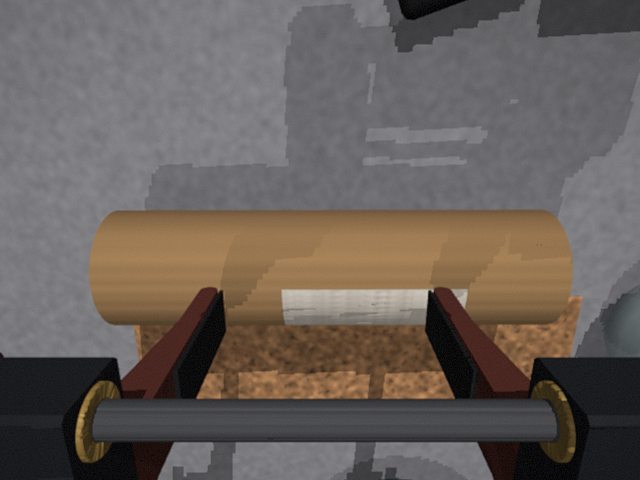

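Stroke 1 worked: the finger moved 26 mm, the axis went from b=86 to 73 mm from the strip's centreline, and the tube is still parallel. I'll repeat the strokes.

```bash
python3 -m handwheel '[{"gripper":0,"tx":0.013,"ty":0,"tz":0,"rx":0,"ry":0,"rz":0},{"gripper":0,"tx":0,"ty":0,"tz":0.009,"rx":0,"ry":0,"rz":0},{"gripper":0,"tx":0,"ty":0,"tz":0.003,"rx":0,"ry":0,"rz":0},{"gripper":0,"tx":-0.003,"ty":0,"tz":0,"rx":0,"ry":0,"rz":0},{"gripper":0,"tx":-0.005,"ty":0,"tz":0,"rx":0,"ry":0,"rz":0},{"gripper":0,"tx":-0.005,"ty":0,"tz":0,"rx":0,"ry":0,"rz":0},{"gripper":0,"tx":-0.005,"ty":0,"tz":0,"rx":0,"ry":0,"rz":0},{"gripper":0,"tx":-0.005,"ty":0,"tz":0,"rx":0,"ry":0,"rz":0}]'
python3 -m handwheel '[{"gripper":0,"tx":-0.004,"ty":0,"tz":0,"rx":0,"ry":0,"rz":0},{"gripper":0,"tx":-0.002,"ty":0,"tz":0,"rx":0,"ry":0,"rz":0},{"gripper":0,"tx":0,"ty":0,"tz":0,"rx":0,"ry":0,"rz":0},{"gripper":0,"tx":0,"ty":0,"tz":-0.002,"rx":0,"ry":0,"rz":0},{"gripper":0,"tx":0,"ty":0,"tz":-0.01,"rx":0,"ry":0,"rz":0},{"gripper":0,"tx":0,"ty":0,"tz":0,"rx":0,"ry":0,"rz":0}]'
python3 m2.py 3
```

```text
t: 8.38
ee_pos: [567.5, 97.3, 242.0]
orientation: [-2.282, -2.159, -0.0]
ft_force: [-3.5, -0.2, 13.5]
width: 87.8
t: 9.12
ee_pos: [567.4, 91.3, 253.8]
orientation: [2.282, 2.159, 0.001]
ft_force: [-0.6, -0.1, -0.4]
width: 87.6
t 9.12 pos [567.4  91.3 253.8] R [[0.055, 0.998, 0.001], [0.998, -0.055, 0.0], [0.0, 0.001, -1.0]] F [-0.6 -0.1 -0.4] tooldelta [-122.6 -561.4   -0.6]
scene -140 140 n 1665 axis b,z [56.7 29. ] rms 1.4 a range [-123.   94.]
scene -140 -30 n 674 axis b,z [56.6 28.9] rms 1.4 a range [-125.  -31.]
scene -30 140 n 991 axis b,z [56.7 29.1] rms 1.4 a range [-30.  95.]
scene cork b range [-42.  38.] a [-121.  137.]
wrist -140 140 n 49865 axis b,z [58.1 30.4] rms 0.3 a range [-123.   93.]
wrist -140 -30 n 21923 axis b,z [58.1 30.4] rms 0.3 a range [-124.  -31.]
wrist -30 140 n 27942 axis b,z [58.2 30.4] rms 0.3 a range [-29.  94.]
wrist cork b range [-41.  32.] a [-135.  139.]
```

```bash
python3 -m handwheel '[{"gripper":0,"tx":0.014,"ty":0,"tz":0,"rx":0,"ry":0,"rz":0},{"gripper":0,"tx":0,"ty":0,"tz":0.009,"rx":0,"ry":0,"rz":0},{"gripper":0,"tx":0,"ty":0,"tz":0.0028,"rx":0,"ry":0,"rz":0},{"gripper":0,"tx":-0.003,"ty":0,"tz":0,"rx":0,"ry":0,"rz":0},{"gripper":0,"tx":-0.005,"ty":0,"tz":0,"rx":0,"ry":0,"rz":0},{"gripper":0,"tx":-0.005,"ty":0,"tz":0,"rx":0,"ry":0,"rz":0},{"gripper":0,"tx":-0.005,"ty":0,"tz":0,"rx":0,"ry":0,"rz":0},{"gripper":0,"tx":-0.005,"ty":0,"tz":0,"rx":0,"ry":0,"rz":0}]'
python3 -m handwheel '[{"gripper":0,"tx":-0.004,"ty":0,"tz":0,"rx":0,"ry":0,"rz":0},{"gripper":0,"tx":-0.002,"ty":0,"tz":0,"rx":0,"ry":0,"rz":0},{"gripper":0,"tx":0,"ty":0,"tz":0,"rx":0,"ry":0,"rz":0},{"gripper":0,"tx":0,"ty":0,"tz":-0.002,"rx":0,"ry":0,"rz":0},{"gripper":0,"tx":0,"ty":0,"tz":-0.0098,"rx":0,"ry":0,"rz":0},{"gripper":0,"tx":0,"ty":0,"tz":0,"rx":0,"ry":0,"rz":0}]'
python3 m2.py 4 | grep -v scene
python3 -m handwheel '[{"gripper":0,"tx":0.014,"ty":0,"tz":0,"rx":0,"ry":0,"rz":0},{"gripper":0,"tx":0,"ty":0,"tz":0.009,"rx":0,"ry":0,"rz":0},{"gripper":0,"tx":0,"ty":0,"tz":0.0028,"rx":0,"ry":0,"rz":0},{"gripper":0,"tx":-0.003,"ty":0,"tz":0,"rx":0,"ry":0,"rz":0},{"gripper":0,"tx":-0.005,"ty":0,"tz":0,"rx":0,"ry":0,"rz":0},{"gripper":0,"tx":-0.005,"ty":0,"tz":0,"rx":0,"ry":0,"rz":0},{"gripper":0,"tx":-0.005,"ty":0,"tz":0,"rx":0,"ry":0,"rz":0},{"gripper":0,"tx":-0.005,"ty":0,"tz":0,"rx":0,"ry":0,"rz":0}]'
python3 -m handwheel '[{"gripper":0,"tx":-0.004,"ty":0,"tz":0,"rx":0,"ry":0,"rz":0},{"gripper":0,"tx":-0.002,"ty":0,"tz":0,"rx":0,"ry":0,"rz":0},{"gripper":0,"tx":0,"ty":0,"tz":0,"rx":0,"ry":0,"rz":0},{"gripper":0,"tx":0,"ty":0,"tz":-0.002,"rx":0,"ry":0,"rz":0},{"gripper":0,"tx":0,"ty":0,"tz":-0.0098,"rx":0,"ry":0,"rz":0},{"gripper":0,"tx":0,"ty":0,"tz":0,"rx":0,"ry":0,"rz":0}]'
python3 m2.py 5
```

```text
t: 10.22
ee_pos: [566.6, 82.2, 242.0]
orientation: [-2.282, -2.159, -0.0]
ft_force: [-2.8, 0.3, 12.8]
width: 87.7
t: 10.98
ee_pos: [566.5, 76.3, 253.7]
orientation: [2.282, 2.159, 0.001]
ft_force: [0.5, 0.6, -0.3]
width: 87.5
t 10.97 pos [566.5  76.3 253.7] R [[0.055, 0.998, 0.001], [0.998, -0.055, 0.0], [0.0, 0.001, -1.0]] F [ 0.5  0.6 -0.3] tooldelta [-107.6 -561.4   -0.6]
wrist -140 140 n 51316 axis b,z [43.1 30.4] rms 0.3 a range [-123.   93.]
wrist -140 -30 n 21982 axis b,z [43.1 30.4] rms 0.3 a range [-124.  -31.]
wrist -30 140 n 29334 axis b,z [43.2 30.3] rms 0.3 a range [-29.  93.]
wrist cork b range [-41.  37.] a [-136.  140.]
t: 12.08
ee_pos: [565.8, 67.3, 242.0]
orientation: [-2.282, -2.159, -0.0]
ft_force: [-3.2, 1.1, 12.8]
width: 88.0
t: 12.82
ee_pos: [565.7, 61.3, 253.8]
orientation: [2.282, 2.158, 0.001]
ft_force: [0.4, -0.2, 0.8]
width: 88.0
t 12.82 pos [565.7  61.3 253.8] R [[0.055, 0.998, 0.001], [0.998, -0.055, 0.0], [0.0, 0.001, -1.0]] F [ 0.4 -0.2  0.8] tooldelta [ -92.6 -561.5   -0.6]
scene -140 140 n 1664 axis b,z [26.7 29.1] rms 1.4 a range [-123.   94.]
scene -140 -30 n 664 axis b,z [26.7 29.2] rms 1.4 a range [-125.  -31.]
scene -30 140 n 1000 axis b,z [26.7 29.1] rms 1.4 a range [-29.  95.]
scene cork b range [-42.  39.] a [-104.  139.]
wrist -140 140 n 51455 axis b,z [28.1 30.4] rms 0.3 a range [-123.   93.]
wrist -140 -30 n 22098 axis b,z [28.  30.4] rms 0.3 a range [-124.  -31.]
wrist -30 140 n 29357 axis b,z [28.2 30.3] rms 0.3 a range [-29.  94.]
wrist cork b range [-42.  40.] a [-136.  140.]
```

Each stroke moves the axis 15 mm, and 28 mm remain. I'll do one more full stroke, then measure.

```bash
python3 -m handwheel '[{"gripper":0,"tx":0.014,"ty":0,"tz":0,"rx":0,"ry":0,"rz":0},{"gripper":0,"tx":0,"ty":0,"tz":0.009,"rx":0,"ry":0,"rz":0},{"gripper":0,"tx":0,"ty":0,"tz":0.0028,"rx":0,"ry":0,"rz":0},{"gripper":0,"tx":-0.003,"ty":0,"tz":0,"rx":0,"ry":0,"rz":0},{"gripper":0,"tx":-0.005,"ty":0,"tz":0,"rx":0,"ry":0,"rz":0},{"gripper":0,"tx":-0.005,"ty":0,"tz":0,"rx":0,"ry":0,"rz":0},{"gripper":0,"tx":-0.005,"ty":0,"tz":0,"rx":0,"ry":0,"rz":0},{"gripper":0,"tx":-0.005,"ty":0,"tz":0,"rx":0,"ry":0,"rz":0}]'
python3 -m handwheel '[{"gripper":0,"tx":-0.004,"ty":0,"tz":0,"rx":0,"ry":0,"rz":0},{"gripper":0,"tx":-0.002,"ty":0,"tz":0,"rx":0,"ry":0,"rz":0},{"gripper":0,"tx":0,"ty":0,"tz":0,"rx":0,"ry":0,"rz":0},{"gripper":0,"tx":0,"ty":0,"tz":-0.002,"rx":0,"ry":0,"rz":0},{"gripper":0,"tx":0,"ty":0,"tz":-0.0098,"rx":0,"ry":0,"rz":0},{"gripper":0,"tx":0,"ty":0,"tz":0,"rx":0,"ry":0,"rz":0}]'
python3 m2.py 6
```

```text
t: 13.92
ee_pos: [564.9, 52.3, 242.0]
orientation: [-2.282, -2.159, 0.0]
ft_force: [-3.0, 1.0, 12.8]
width: 88.0
t: 14.68
ee_pos: [564.9, 46.3, 253.8]
orientation: [2.282, 2.158, 0.001]
ft_force: [0.8, -0.2, 0.2]
width: 88.0
t 14.68 pos [564.9  46.3 253.8] R [[0.055, 0.998, 0.001], [0.998, -0.055, 0.0], [0.0, 0.001, -1.0]] F [ 0.8 -0.2  0.2] tooldelta [ -77.6 -561.5   -0.7]
scene -140 140 n 1637 axis b,z [11.7 29. ] rms 1.5 a range [-123.   93.]
scene -140 -30 n 648 axis b,z [11.5 29.1] rms 1.5 a range [-125.  -31.]
scene -30 140 n 989 axis b,z [11.8 28.9] rms 1.5 a range [-29.  94.]
scene cork b range [-41.  41.] a [-132.  138.]
wrist -140 140 n 51551 axis b,z [13.1 30.3] rms 0.3 a range [-123.   93.]
wrist -140 -30 n 22111 axis b,z [13.  30.4] rms 0.3 a range [-124.  -31.]
wrist -30 140 n 29440 axis b,z [13.2 30.3] rms 0.3 a range [-29.  94.]
wrist cork b range [-42.  41.] a [-135.  140.]
```

View pics/wrist6.png

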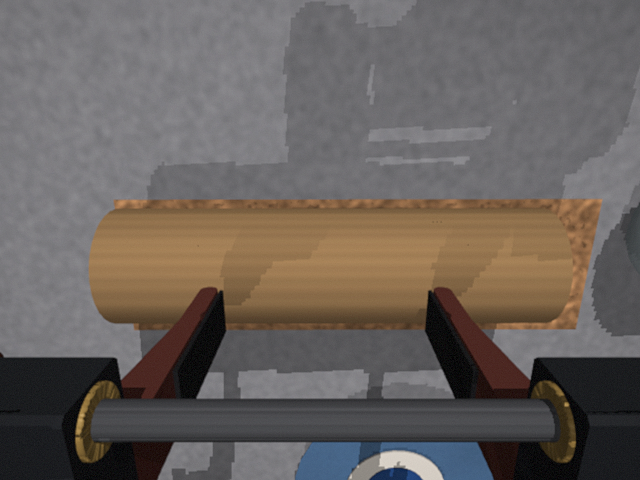

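The wrist view shows the tube over the cork with about 12–13 mm to go. The final stroke is 26 mm.

```bash
python3 -m handwheel '[{"gripper":0,"tx":0.014,"ty":0,"tz":0,"rx":0,"ry":0,"rz":0},{"gripper":0,"tx":0,"ty":0,"tz":0.009,"rx":0,"ry":0,"rz":0},{"gripper":0,"tx":0,"ty":0,"tz":0.0028,"rx":0,"ry":0,"rz":0},{"gripper":0,"tx":-0.003,"ty":0,"tz":0,"rx":0,"ry":0,"rz":0},{"gripper":0,"tx":-0.005,"ty":0,"tz":0,"rx":0,"ry":0,"rz":0},{"gripper":0,"tx":-0.005,"ty":0,"tz":0,"rx":0,"ry":0,"rz":0},{"gripper":0,"tx":-0.005,"ty":0,"tz":0,"rx":0,"ry":0,"rz":0},{"gripper":0,"tx":-0.004,"ty":0,"tz":0,"rx":0,"ry":0,"rz":0}]'
python3 -m handwheel '[{"gripper":0,"tx":-0.002,"ty":0,"tz":0,"rx":0,"ry":0,"rz":0},{"gripper":0,"tx":-0.001,"ty":0,"tz":0,"rx":0,"ry":0,"rz":0},{"gripper":0,"tx":0,"ty":0,"tz":0,"rx":0,"ry":0,"rz":0},{"gripper":0,"tx":0,"ty":0,"tz":-0.002,"rx":0,"ry":0,"rz":0},{"gripper":0,"tx":0,"ty":0,"tz":-0.0098,"rx":0,"ry":0,"rz":0},{"gripper":0,"tx":0,"ty":0,"tz":0,"rx":0,"ry":0,"rz":0}]'
python3 m2.py 7
```

```text
t: 15.78
ee_pos: [564.1, 38.2, 242.0]
orientation: [-2.282, -2.159, 0.0]
ft_force: [-3.2, 0.3, 12.6]
width: 88.1
t: 16.52
ee_pos: [564.3, 35.4, 253.8]
orientation: [2.282, 2.158, 0.001]
ft_force: [-0.4, 0.7, 0.0]
width: 87.9
t 16.52 pos [564.3  35.4 253.8] R [[0.055, 0.998, 0.001], [0.998, -0.055, 0.0], [0.0, 0.001, -1.0]] F [-0.4  0.7  0. ] tooldelta [ -66.6 -561.5   -0.7]
scene -140 140 n 1618 axis b,z [-1.5 29. ] rms 1.5 a range [-123.   93.]
scene -140 -30 n 652 axis b,z [-1.6 29. ] rms 1.4 a range [-126.  -31.]
scene -30 140 n 966 axis b,z [-1.5 29. ] rms 1.4 a range [-28.  94.]
scene cork b range [-41.  41.] a [-135.  138.]
wrist -140 140 n 50962 axis b,z [ 0.1 30.3] rms 0.3 a range [-123.   93.]
wrist -140 -30 n 21798 axis b,z [ 0.  30.4] rms 0.3 a range [-124.  -31.]
wrist -30 140 n 29164 axis b,z [ 0.1 30.3] rms 0.3 a range [-29.  94.]
wrist cork b range [-33.  41.] a [-136.  140.]
```

Both cameras put the tube within 1.5 mm of the centreline. I'll retreat upwards, swing back out of the top camera's view and check.

```bash
python3 -m handwheel '[{"gripper":0,"tx":0,"ty":0,"tz":-0.05,"rx":0,"ry":0,"rz":0},{"gripper":0,"tx":0,"ty":0,"tz":-0.05,"rx":0,"ry":0,"rz":0},{"gripper":0,"tx":0,"ty":0,"tz":-0.05,"rx":0,"ry":0,"rz":0},{"gripper":0,"tx":-0.045,"ty":-0.019,"tz":0,"rx":0,"ry":0,"rz":0},{"gripper":0,"tx":-0.045,"ty":-0.019,"tz":0,"rx":0,"ry":0,"rz":0},{"gripper":0,"tx":-0.045,"ty":-0.019,"tz":0,"rx":0,"ry":0,"rz":0},{"gripper":0,"tx":-0.045,"ty":-0.019,"tz":0,"rx":0,"ry":0,"rz":0},{"gripper":0,"tx":-0.045,"ty":-0.019,"tz":0,"rx":0,"ry":0,"rz":0}]'
python3 -m handwheel '[{"gripper":0,"tx":-0.045,"ty":-0.019,"tz":0,"rx":0,"ry":0,"rz":0},{"gripper":0,"tx":-0.045,"ty":-0.019,"tz":0,"rx":0,"ry":0,"rz":0},{"gripper":0,"tx":-0.045,"ty":-0.019,"tz":0,"rx":0,"ry":0,"rz":0},{"gripper":0,"tx":-0.045,"ty":-0.019,"tz":0,"rx":0,"ry":0,"rz":0},{"gripper":0,"tx":-0.045,"ty":-0.019,"tz":0,"rx":0,"ry":0,"rz":0},{"gripper":0,"tx":0,"ty":0,"tz":0,"rx":0,"ry":0,"rz":0},{"gripper":0,"tx":0,"ty":0,"tz":0,"rx":0,"ry":0,"rz":0}]'
python3 m.py top8.png; python3 m2.py 8 | grep scene
```

```text
t: 17.62
ee_pos: [455.7, -185.3, 403.1]
orientation: [-2.282, -2.159, -0.0]
ft_force: [1.7, -1.2, 0.1]
width: 88.1
t: 18.5
ee_pos: [349.2, -403.1, 402.8]
orientation: [-2.282, -2.157, -0.001]
ft_force: [-0.9, 0.2, -0.2]
width: 87.5
t 18.5 pos [ 349.2 -403.1  402.8] R [[0.056, 0.998, -0.0], [0.998, -0.056, 0.001], [0.001, -0.0, -1.0]] F [-0.9  0.2 -0.2] tooldelta [ 382.8 -371.3    0.5]
tube [564.9  38.9 221.7  59.6  -3.1]
strip [582.   37.9 278.7  83.3  -3.2]
scene -140 140 n 1662 axis b,z [-1.3 29. ] rms 1.5 a range [-123.   93.]
scene -140 -30 n 668 axis b,z [-1.4 29. ] rms 1.5 a range [-124.  -31.]
scene -30 140 n 994 axis b,z [-1.1 29. ] rms 1.4 a range [-29.  95.]
scene cork b range [-39.  41.] a [-133.  138.]
```

View pics/top8.png

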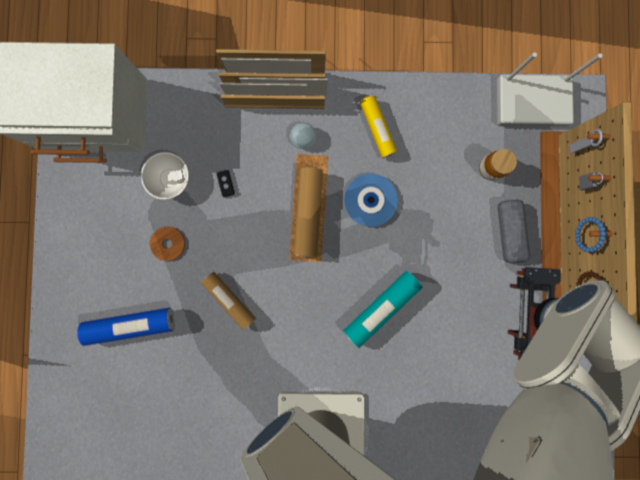

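The top view shows the tube centred on the cork (about 308,210) with a margin on both long sides. Everything else is where it was, and the gripper is in free air.

```bash
python3 -c "
from workcell import ctrl;print(ctrl.close_job())"
```

```text
the job is handed in; nothing more can be done
None
```

The tube now rests along the middle of the cork strip, and I handed the job in at about 18.6 s of the 61 s allowed. I rolled the large brown tube about 86 mm in six strokes, pressing on its top with both open fingertips. The highest contact force reported was about 14 N.

- **Position:** the last top view puts the tube's axis within about 1 mm of the strip's centreline and parallel to it to about 0.1°. That leaves roughly 11 mm of cork showing on each long side.
- **Lengthwise:** the tube is about 15–17 mm off-centre towards the robot, as it was at the start. It still lies fully inside the strip's length.
- **Other things:** compared by eye in the top pictures before and after, nothing else had moved. The gripper was clear of everything.
- **Disagreements:** the scene camera put the axis about 1.3 mm to the far side, while the wrist and top cameras read 0–1 mm. That is within the 2 mm calibration.
- **Failed calls:** my first move was refused because its rows were incomplete, and nothing moved. The top camera was blocked by the arm during the strokes, so I measured with the wrist and scene cameras instead.

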